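# Find the heavy side of a wheel head on the balancing stand and hold it down

## Task

This wheel head is heavier on one side, but you cannot see which, and its bearing is too stiff for it to swing round by itself. Turn it by the wooden knob in its middle, feel which side is heavy, then turn the heavy side to the lowest point of the sloping wheel and finish while still gripping the knob and keeping the wheel still there, so that I can fix a counterweight opposite. Leave the mugs, the bowl and the jar around it where they stand.

Things in the scene. Friction and masses are not known exactly. Their poses are not given: they have to be found in the camera images.
- stand: Balancing stand, fixed to the bench: grey base plate 210 x 170 x 18 mm (x from -50 to +160 mm) and an inclined steel post carrying the wheel head. Origin on the bench surface, 130 mm straight below the centre of the head's underside; z up; its -x is the side to which the head faces and slopes down (roughly towards the robot). The spindle leans 0.61 rad from vertical towards -x.
- head: Wheel head: bare metal disc, 210 mm across, 28 mm thick, on the tilted spindle, with a dark wooden bar knob in its middle. Origin on the spindle axis at the disc's underside; z along the spindle, out of the upper face; x along the knob bar's length, so x and y turn with the head. It turns many turns either way. Its heavy direction differs every time and is not told by these axes.
- bearing (a point): Bearing centre, on the spindle axis at the head's underside; axes as the stand's, fixed. Dry friction of about 0.21 N m holds the head wherever it is left. A weight of 0.30 to 0.42 kg (the rules call it slug_c0) is hidden in the disc, 72 mm from the axis, at the start at least 0.75 rad away from the lowest point.
- low (a point): Lowest point of the disc's upper rim, 105 mm down the slope from the axis, fixed to the stand (axes as the stand's): the heavy side belongs here. With the heavy side lowest or highest gravity does not twist the head; with it level with the axis, to one side, gravity twists it by about 0.14 N m about the spindle, so turning takes about 0.35 N m where the weight climbs and 0.07 N m where it sinks.
- knob (a point): Middle of the bar knob, on the spindle axis, 55 mm above the head's underside along its z; axes as the head's. The bar is 64 mm long (x), 22 mm thick (y), 34 mm high (z), flat-sided; it stands 10 mm clear of the disc, its middle 27 mm above the disc's upper face. To be gripped across its 22 mm thickness, coming along the spindle.
- mug_a: Unfired clay mug without handle, 84 mm across, 100 mm tall, beside the stand. Origin at the centre of its underside, z up.
- mug_b: The other such mug, on the stand's other side. Origin at the centre of its underside, z up.
- bowl: Dry clay bowl, 120 mm across, 55 mm tall, loose on the bench. Origin at the centre of its underside, z up.
- jar: Glass jar with a white cap, 72 mm across, 90 mm tall, loose on the bench. Origin at the centre of its underside, z up.

How it is judged:
By the outcome, as a careful person would: the job done as asked, in the order asked, and still so for the second after the job is handed in, while the arm keeps its last pose, push and grip.
It also fails if it takes over 72 s, if anything falls off the work surface, if the arm or the gripper's body presses on something with over 40 N, if the wrist force passes 120 N, or if a joint passes its speed limit or range.

## Robot

A 6-joint arm with a two-finger parallel gripper is mounted at the origin on the work surface. World frame = base frame: x ahead of the robot, y to its left, z up, the work surface at z = 0. Lengths are in m, angles in rad, forces in N, time in s.
With the tool pointing down it reaches from about 0.25 to 0.8 m from the base axis. Payload 3.9 kg.
Tool frame: the origin (TCP) lies between the finger pads; the fingertips stand 22 mm ahead of it and the grasp point (between the pads) lies 3 mm ahead of it; z points along the fingers, x is the direction in which the jaws open and shut, and the axes are right-handed (so a half turn about z gives the same grasp; the last joint's range is limited). The gripper opens to 85 mm and grips with 20 to 120 N. Pads are 22 mm wide; open, the fingers measure 114 mm over their backs; the gripper's body (76 mm by 85 mm) begins 54 mm behind the grasp point. The pads swing forward as they close: fully open they stand 13 mm farther back than shut.
Start: joints at [1.235, 0.26, -0.138, 1.173, 0, 1.571], TCP at [0.173, 0.496, 0.253] pointing down, gripper open.
Joint ranges: [-2.78, 2.78], [-0.83, 1.72], [-1.28, 1.37], [-1.9, 2.12], [-1.57, 1.48], [-3.14, 3.14]. Speed limits (rad/s): [2.57, 2.57, 3.14, 3.14, 3.14, 3.14].

## Interface

Orientations are given as [roll, pitch, yaw] about the fixed x, y, z axes, in that order (R = Rz(yaw) Ry(pitch) Rx(roll)).
In Python, from workcell import status, optics, manip gives the robot as it stands.
- The arm moves only by the tool drive_tool, never from a script. Its argument "commands" is a list that holds one entry, the list of rows, each a list of 6 numbers: the shift along the tool's x, y, z in cm, then the turn, a rotation vector about the tool's x, y, z in degrees. A call has 1 to 10 rows; each row is the pose to reach, as a shift and turn from the pose measured when the call began, along the tool's axes at that moment; what a row does not reach only later rows make up. A row lasts 1/12 s, in which the tool goes at most 41.7 mm and 7.16 degrees, less where a joint would pass 70% of its speed; a pose out of reach is approached as far as the arm can. A call with a gripper value outside its range is refused whole. "gripper" is the finger opening in cm, from 0 to 8.54, set as the call begins (left out, the last holds). The fingers move at their own pace and stop on an object; the grip force is fixed at half the most. Time passes only in rows, so rows that repeat a pose let the fingers close. It gives the time, the measured TCP pose, the force and the opening at its end, in the units of the state.
- status.get_state(): the state, without advancing time (a new reading comes with each control period).
- optics.grab_frame(name): name is "scene" or "side" or "wrist"; returns a dict with "pixels" (400x640x3 uint8, red, green, blue), "depth" (400x640 float32, m along the optical axis (not along the pixel's ray), 0 where there is no reading), "fovy" (degrees; the focal length in pixels is half the picture's height over the tangent of half this angle, whatever the lens; pixels are square), "cx", "cy" (the principal point, pixels), "pose" (4x4, takes a point from camera to world coordinates); the wrist camera has in their place "T_tool_cam" (4x4, takes a point from camera to tool coordinates, whose origin is the TCP and whose axes are the tool frame's). Camera axes: x right, y up, looking along -z (the intrinsics and any distortion apply to the point x, -y, -z); pixel columns grow to the right and rows downward; lengths in m; the calibration is good to about 2 mm. A picture is of the moment at which its call begins: read the wrist's pose just before it.
- manip.hand_in(): hands the job in, once; it reports no verdict.
The state is a dict: "time": time; "joints": joint angles; "dq": joint speeds; "tau": joint torques, N m; "tool_pos": TCP position; "orientation": TCP orientation; "wrist_force": force on the tool from outside, world axes, zero at the start; "ft_torque": the same for the moment, N m; "gripper_width": finger opening in m.
Only numpy, scipy, OpenCV 4.12 (cv2) and the standard library are available. Lean on these libraries where they do the work, as an engineer would, in place of code of your own. Each camera call takes 0.05 s, during which the arm holds its last target.

## Working session

There is one attempt and no reset: what is moved stays moved. The work goes in short steps, Python scripts to look and compute and a tool call to move; the robot and the scene stay as the last step left them, time stands still between calls to the robot, and variables do not carry over. Pictures are saved under pics/ and viewed, and the job is handed in when it is done.

Besides the shell and the picture viewer there is one more tool, called after "Call:" as a command line: name --argument value ..., lists and objects as JSON in quotes. drive_tool: Moves the arm, as the interface text tells. Its arguments: {"type":"object","properties":{"commands":{"type":"array","items":{"type":"array","items":{"type":"array","items":{"type":"number"}}}},"gripper":{"type":"number"}},"required":["commands"]}

```bash
ls -la; mkdir -p pics
cat > h.py <<'E'
import numpy as np, cv2
from scipy.spatial.transform import Rotation as R
from workcell import status, optics, manip
def grab(n,save=None):
    f=optics.grab_frame(n)
    if save: cv2.imwrite('pics/'+save,f['pixels'][:,:,::-1])
    return f
E
python3 - <<'E'
from h import *
s=status.get_state(); print(s)
for n in ['scene','side','wrist']:
    f=grab(n,n+'0.png'); np.savez(n+'0.npz',**f); print(n,{k:v for k,v in f.items() if k not in('pixels','depth')})
E
```

```text
total 12
drwxr-xr-x  3 agent agent 4096 Dec  6 16:29 .
drwxr-xr-x 23 root  root  4096 Dec  6 16:29 ..
drwxr-xr-x  2 agent agent 4096 Dec  6 16:29 pics
{'time': 0.0, 'joints': array([ 1.23499896e+00,  2.60721919e-01, -1.39406341e-01,  1.17271069e+00,
       -1.32928490e-05,  1.57079101e+00]), 'dq': array([ 0.00122909,  0.00188937,  0.00063023, -0.00077758, -0.0003785 ,
        0.00185869]), 'tau': array([ 3.06922075e-04, -4.05675280e+01,  2.53922582e+01,  1.86325848e-02,
        9.20526008e-05, -7.00514931e-06]), 'tool_pos': array([0.1727855 , 0.49505356, 0.2524309 ]), 'orientation': array([3.14157937e+00, 2.04262768e-03, 1.23500428e+00]), 'wrist_force': array([ 0.64565729, -0.01368934, -0.44548677]), 'ft_torque': array([ 0.01635292,  0.00709745, -0.0008721 ]), 'gripper_width': 0.08530267528784934}
scene {'fovy': 51.392410634465406, 'cx': 316.7900481247587, 'cy': 197.11470407825524, 'pose': array([[ 0.42788421, -0.61960458,  0.65803136,  1.34756596],
       [ 0.90378524,  0.30084008, -0.30441336, -0.41781341],
       [-0.0093463 ,  0.7249727 ,  0.68871419,  1.06681967],
       [ 0.        ,  0.        ,  0.        ,  1.        ]])}
side {'fovy': 44.41380098779301, 'cx': 322.79976754531, 'cy': 208.33853919685495, 'pose': array([[ 0.86714881,  0.37232566, -0.33079683,  0.04329109],
       [-0.49787071,  0.63024336, -0.59575001, -0.79339052],
       [-0.01333051,  0.68129796,  0.73188482,  1.10340806],
       [ 0.        ,  0.        ,  0.        ,  1.        ]])}
wrist {'fovy': 70.90639138637022, 'cx': 320.564112480853, 'cy': 198.6141271080661, 'T_tool_cam': array([[ 9.99999163e-01, -1.28200416e-03,  1.73974781e-04,
        -1.65245597e-04],
       [-1.17018432e-03, -9.53623726e-01, -3.00999035e-01,
        -7.76929842e-02],
       [ 5.51788493e-04,  3.00998580e-01, -9.53624428e-01,
        -1.20923032e-01],
       [ 0.00000000e+00,  0.00000000e+00,  0.00000000e+00,
         1.00000000e+00]])}
```

View pics/scene0.png

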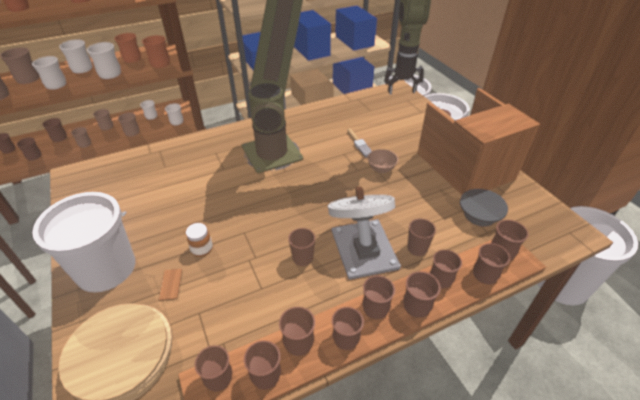

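View pics/side0.png

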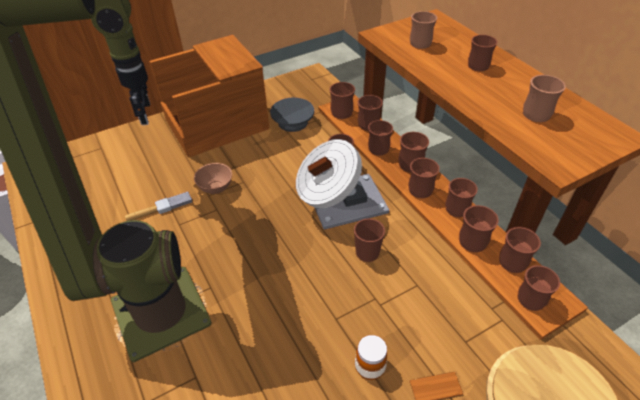

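View pics/wrist0.png

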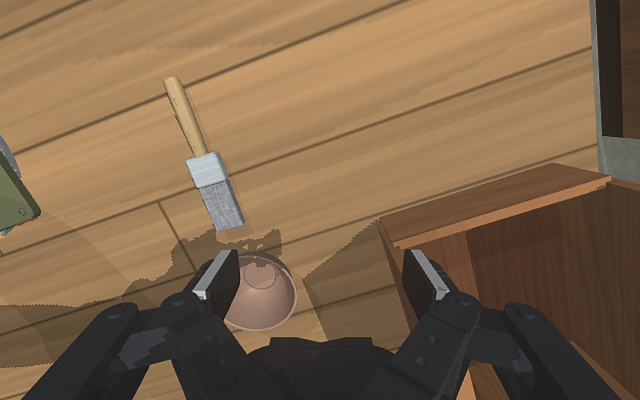

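The scene view shows the tilted head at about (362,207). The side view shows the disc at (330,172) with its knob at (320,166). Mugs stand beside it at (368,240) and behind it, with the bowl at (213,180). Next I fit the disc and knob from depth.

```bash
cat >> h.py <<'E'
def pts(f,pose=None):
    h,w=f['depth'].shape; fl=h/2/np.tan(np.radians(float(f['fovy']))/2)
    v,u=np.mgrid[:h,:w]; d=f['depth'].astype(float)
    P=np.stack([(u-f['cx'])/fl*d,-(v-f['cy'])/fl*d,-d],-1)
    T=f['pose'] if pose is None else pose
    W=P@T[:3,:3].T+T[:3,3]; W[d==0]=np.nan
    return W
def proj(f,p,pose=None):
    h,w=f['depth'].shape; fl=h/2/np.tan(np.radians(float(f['fovy']))/2)
    T=f['pose'] if pose is None else pose
    c=(np.asarray(p)-T[:3,3])@T[:3,:3]
    return np.stack([f['cx']+fl*c[...,0]/-c[...,2], f['cy']-fl*c[...,1]/-c[...,2]],-1)
E
python3 - <<'E'
from h import *
f=dict(np.load('side0.npz')); W=pts(f)
im=f['pixels'][:,:,::-1]
cv2.imwrite('pics/sidecrop.png',cv2.resize(im[125:270,150:410],None,fx=3,fy=3,interpolation=cv2.INTER_CUBIC))
f2=dict(np.load('scene0.npz'));im2=f2['pixels'][:,:,::-1]
cv2.imwrite('pics/scenecrop.png',cv2.resize(im2[140:290,270:470],None,fx=4,fy=4,interpolation=cv2.INTER_CUBIC))
for p in [(310,195),(340,155),(345,185),(320,166),(368,228),(213,180),(372,345),(350,210)]: print(p,W[p[1],p[0]].round(4))
E
```

```text
(310, 195) [0.4872 0.0797 0.1089]
(340, 155) [0.6003 0.1034 0.191 ]
(345, 185) [0.5586 0.0081 0.1732]
(320, 166) [0.5317 0.0975 0.1854]
(368, 228) [ 0.5814 -0.0804  0.0697]
(213, 180) [0.2937 0.3857 0.0104]
(372, 345) [ 0.3882 -0.3871  0.0894]
(350, 210) [0.6023 0.0443 0.0156]
```

View pics/sidecrop.png

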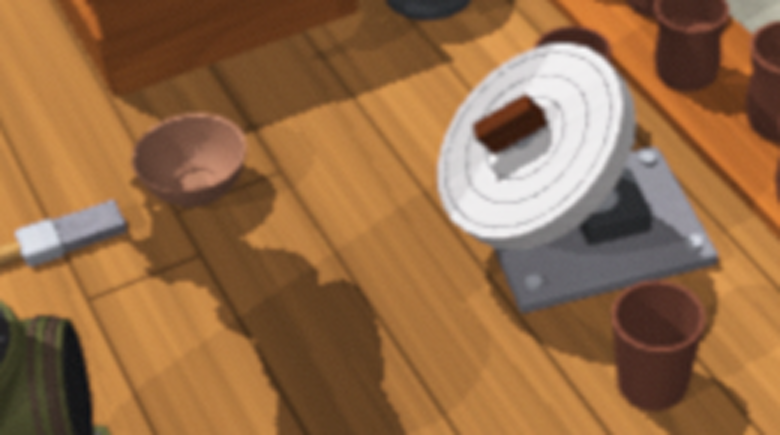

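View pics/scenecrop.png

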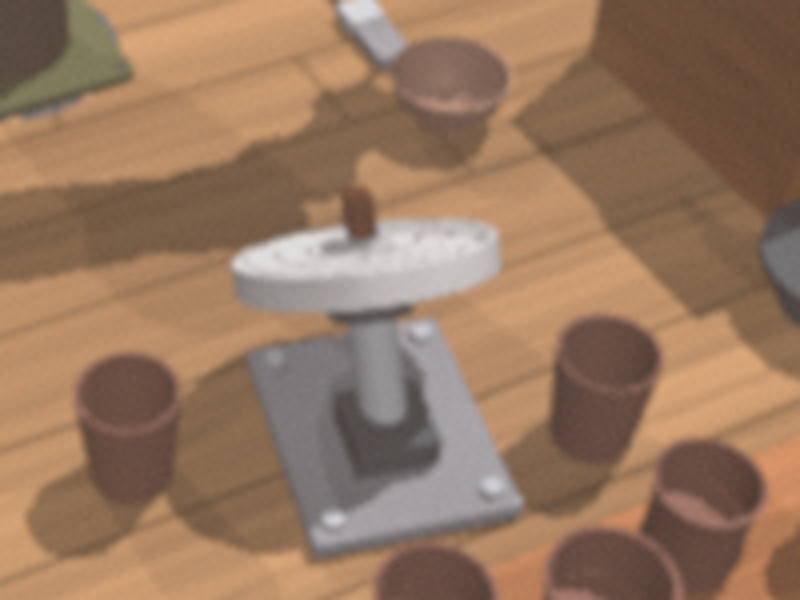

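The crops show the white disc facing the robot, with the bar roughly along the slope.

Run:
```python
from h import *
f=dict(np.load('side0.npz')); W=pts(f); im=f['pixels'].astype(int)
sub=np.zeros(W.shape[:2],bool); sub[136:208,294:364]=1
light=(im.min(-1)>140)&sub&np.isfinite(W[...,0])
P=W[light]; 
from scipy.optimize import least_squares
m=np.ones(len(P),bool)
for i in range(6):
    c=P[m].mean(0); n=np.linalg.svd(P[m]-c,full_matrices=False)[2][2]; n*=np.sign(n[2]); r=(P-c)@n; m=abs(r)<(0.01 if i<3 else .004)
print(m.sum(),c,n,'tilt',np.arccos(n[2]),'az',np.arctan2(n[1],n[0]), r[m].std())
Q=P[m]
# in-plane; boundary via convex hull, fit circle r=.105
az=np.arctan2(-n[1],-n[0]); d=np.array([n[0],n[1],0]);d/=np.linalg.norm(d)
low=np.cross(np.cross(n,[0,0,-1]),n); low/=np.linalg.norm(low); s=np.cross(n,low)
uv=np.c_[(Q-c)@low,(Q-c)@s].astype(np.float32)
hull=cv2.convexHull(uv)[:,0]
o=least_squares(lambda p:np.hypot(*(hull-p[:2]).T)-p[2],[0,0,.105],loss='soft_l1',f_scale=.002).x
print('circle',o); C=c+low*o[0]+s*o[1]; print('top face centre',C,'bearing',C-.028*n,'stand org',C-.028*n-[0,0,.13],'low dir',low)
# knob pts
al=W[sub]; h=(al-C)@n; q=al-C; rr=np.hypot(q@low,q@s)
k=(h>.03)&(h<.06)&(rr<.05)
K=q[k]; xy=np.c_[K@low,K@s].astype(np.float32); print('knob n',k.sum(),xy.mean(0),cv2.minAreaRect(xy))
top=(h>.038)&(h<.05)&(rr<.05); xt=np.c_[q[top]@low,q[top]@s].astype(np.float32);print('top',top.sum(),xt.mean(0),cv2.minAreaRect(xt), np.percentile(h[k],[5,50,95]))
```

```text
2446 [0.55066523 0.09346231 0.15611709] [-0.5596494   0.11966584  0.82004429] tilt 0.609307922154417 az 2.9309418953923303 0.001836272467008843
circle [ 0.00358772 -0.00941924  0.10485079]
top face centre [0.54975771 0.10328851 0.15406384] bearing [0.56542789 0.09993787 0.1311026 ] stand org [0.56542789 0.09993787 0.0011026 ] low dir [-0.80191725  0.17146824 -0.57230006]
knob n 189 [-0.00113466  0.003865  ] ((-0.0005059372633695602, 0.0002057533711194992), (0.027143364772200584, 0.06489941477775574), 81.33618927001953)
top 144 [-0.00070637  0.00205269] ((-0.0005593951791524887, 0.00021389871835708618), (0.027143364772200584, 0.0647912546992302), 81.33618927001953) [0.03244532 0.0418435  0.04572511]
```

```bash
cat >> h.py <<'E'
n=np.array([-np.sin(.61)*np.cos(-.2107),-np.sin(.61)*np.sin(-.2107),np.cos(.61)])
C=np.array([0.54975771,0.10328851,0.15306384]) # top face centre (z -1mm)
low=np.cross(np.cross(n,[0,0,-1]),n); low/=np.linalg.norm(low); s=np.cross(n,low)
def tool(st): return np.array(st['tool_pos']),R.from_euler('xyz',st['orientation'])
def target(h,psi):
    # psi: bar long axis angle from low about n ; tool y along -bar
    bar=np.cos(psi)*low+np.sin(psi)*s; z=-n; y=-bar; x=np.cross(y,z)
    return C+(h-.003)*n, R.from_matrix(np.c_[x,y,z])
def delta(st,p,r):
    p0,r0=tool(st)
    return (r0.inv().apply(p-p0)*100).round(2),np.degrees((r0.inv()*r).as_rotvec()).round(2)
E
python3 - <<'E'
from h import *
st=status.get_state()
p,r=target(.13,np.radians(-8.7)); print(p,r.as_matrix(),delta(st,p,r)); 
# distance of objects
f=dict(np.load('scene0.npz'));W=pts(f)
for q in [(300,242),(420,228),(382,160),(198,235)]: print(q,W[q[1],q[0]].round(3))
E
```

```text
[0.47861252 0.11850464 0.25715914] [[ 0.3279768   0.76066354  0.56019835]
 [ 0.94070324 -0.31736807 -0.11981206]
 [ 0.0866524   0.56627598 -0.81964802]] (array([-25.49,  41.28,  -0.41]), array([-34.61,   4.91,   1.51]))
(300, 242) [ 0.534 -0.103  0.042]
(420, 228) [0.663 0.268 0.059]
(382, 160) [0.258 0.38  0.012]
(198, 235) [ 0.409 -0.394  0.091]
```

Call:
drive_tool --commands '[[[-2, 3.3, 0, -2.8, 0.4, 0.1], [-4, 6.6, 0, -5.6, 0.8, 0.2], [-6, 9.9, 0, -8.4, 1.2, 0.3], [-8, 13.2, 0, -11.2, 1.6, 0.4], [-10, 16.5, 0, -14, 2, 0.5], [-12, 19.8, 0, -16.8, 2.4, 0.6], [-14, 23.1, 0, -19.6, 2.8, 0.7], [-16, 26.4, 0, -22.4, 3.2, 0.8], [-18, 29.7, 0, -25.2, 3.6, 0.9], [-20, 32.5, 0, -28, 4, 1]]]' --gripper 8.5

```text
time: 0.98
tool_pos: [0.4148, 0.1976, 0.2531]
orientation: [2.65, -0.07, 1.235]
wrist_force: [-0.2, 0.2, -0.8]
gripper_width: 0.085
```

Run:
```python
from h import *
st=status.get_state();print(st['time'],st['joints'].round(3),st['wrist_force'].round(2),st['ft_torque'].round(3))
p,r=target(.13,np.radians(-8.7)); print(delta(st,p,r));
```

```text
0.9833 [ 0.688 -0.072 -0.633  0.683 -0.381  0.978] [-0.22  0.17 -0.84] [0.04  0.39  0.077]
(array([-5.32,  7.97,  3.39]), array([-6.46,  0.85,  0.48]))
```

Call:
drive_tool --commands '[[[-2, 3, 1.2, -2.4, 0.3, 0.2], [-4, 6, 2.4, -4.8, 0.6, 0.4], [-5.3, 8, 3.4, -6.5, 0.9, 0.5], [-5.3, 8, 3.4, -6.5, 0.9, 0.5], [-5.3, 8, 3.4, -6.5, 0.9, 0.5], [-5.3, 8, 3.4, -6.5, 0.9, 0.5]]]'

```text
time: 1.48
tool_pos: [0.4785, 0.1187, 0.2569]
orientation: [2.538, -0.087, 1.235]
wrist_force: [0.1, 0.2, 0.1]
gripper_width: 0.0851
```

Run:
```python
from h import *
st=status.get_state();print(st['time'],st['joints'].round(3),st['wrist_force'].round(2),st['ft_torque'].round(3))
p,r=target(.13,np.radians(-8.7)); print(delta(st,p,r)); 
f=grab('wrist','w1.png')
p0,r0=tool(st);T=np.eye(4);T[:3,:3]=r0.as_matrix();T[:3,3]=p0;T=T@f['T_tool_cam']
np.savez('w1.npz',pose=T,**f)
W=pts(f,T);q=W-C;h=q@n;rr=np.hypot(q@low,q@s)
m=(abs(h)<.02)&(rr<.09)&(rr>.05);im=f['pixels'].astype(int);m&=im.min(-1)>120
P=W[m];c=P.mean(0);nn=np.linalg.svd(P-c,full_matrices=False)[2][2];nn*=np.sign(nn[2]);print(m.sum(),'n',nn,n,'h',np.median(h[m]))
k=(h>.036)&(h<.055)&(rr<.05);xt=np.c_[q[k]@low,q[k]@s].astype(np.float32);print(k.sum(),xt.mean(0),cv2.minAreaRect(xt),np.median(h[k]))
print(proj(f,np.array([C,C+.044*n,C+.105*low,C-.105*s,C+.105*s,C-.105*low]),T))
```

```text
1.4833 [ 0.46  -0.106 -0.725  0.451 -0.363  0.729] [0.1  0.23 0.05] [0.078 0.491 0.004]
(array([-0.01,  0.03, -0.01]), array([-0.04, -0.03, -0.03]))
19107 n [-0.5610605   0.12117059  0.81885823] [-0.56019835  0.11981206  0.81964802] h -1.2006947106091556e-05
2126 [0.00119968 0.00018939] ((-0.000950448215007782, 0.0005008038133382797), (0.02208981290459633, 0.06355428695678711), 78.77420043945312) 0.04317322970659919
[[320.38573932 197.94450571]
 [320.39345983 214.81916357]
 [300.99906291  76.4363528 ]
 [434.47130944 181.35427239]
 [210.32095333 213.95003979]
 [335.62337275 293.44806982]]
```

View pics/w1.png

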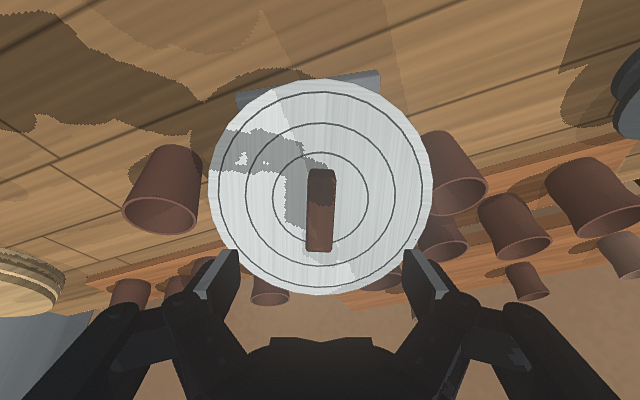

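The wrist view shows the disc centre at (320,198) and the bar from about (321,170) to (319,250), which matches the projection. Before gripping, I take the moment baseline by turning the tool freely in the air.

Call:
drive_tool --commands '[[[0, 0, 0, 0, 0, 7], [0, 0, 0, 0, 0, 14], [0, 0, 0, 0, 0, 21], [0, 0, 0, 0, 0, 28], [0, 0, 0, 0, 0, 35], [0, 0, 0, 0, 0, 42], [0, 0, 0, 0, 0, 49], [0, 0, 0, 0, 0, 56], [0, 0, 0, 0, 0, 60], [0, 0, 0, 0, 0, 60]]]'

```text
time: 2.37
tool_pos: [0.4784, 0.1207, 0.2572]
orientation: [2.895, -0.563, 0.235]
wrist_force: [-0.5, 0.1, 0.6]
gripper_width: 0.0847
```

```bash
cat > rec.py <<'E'
from h import *
import sys,json
st=status.get_state();p0,r0=tool(st)
y=-r0.as_matrix()[:,1]
psi=np.degrees(np.arctan2(y@s,y@low))
rec=dict(tag=sys.argv[1],t=float(st['time']),psi=float(psi),T=st['ft_torque'].tolist(),F=st['wrist_force'].tolist(),j=st['joints'].tolist(),dq=st['dq'].tolist(),p=p0.tolist(),tau=st['tau'].tolist(),o=list(map(float,st['orientation'])),w=float(st['gripper_width']))
open('log.jsonl','a').write(json.dumps(rec)+'\n')
M=st['ft_torque']; q=p0-C
print('t',rec['t'],'psi',psi.round(1),'M.n',(M@n).round(3),'M',M.round(3),'F',st['wrist_force'].round(1),'Ftool',r0.inv().apply(st['wrist_force']).round(1),'j',st['joints'].round(2),'dq6',st['dq'][5].round(2),'tau6',st['tau'][5].round(3),'w',rec['w'])
if len(sys.argv)>2:
    a=np.radians(psi); p,r=target(float(sys.argv[2]),a); print('axis fix',delta(st,p,r))
E
python3 rec.py air 0.13
```

```text
t 2.3667 psi -68.6 M.n 0.029 M [0.113 0.524 0.035] F [-0.5  0.1  0.6] Ftool [-0.   0.  -0.8] j [ 0.46 -0.11 -0.72  0.45 -0.36  1.78] dq6 -0.1 tau6 0.532 w 0.08465205218188927
axis fix (array([-0.02,  0.21,  0.04]), array([-0.16, -0.02, -0.  ]))
```

Call:
drive_tool --commands '[[[0, 0, 0, 0, 0, -7], [0, 0, 0, 0, 0, -14], [0, 0, 0, 0, 0, -21], [0, 0, 0, 0, 0, -28], [0, 0, 0, 0, 0, -35], [0, 0, 0, 0, 0, -42], [0, 0, 0, 0, 0, -49], [0, 0, 0, 0, 0, -56], [0, 0, 0, 0, 0, -63], [0, 0, 0, 0, 0, -70]]]'

```text
time: 3.2
tool_pos: [0.4782, 0.1218, 0.2572]
orientation: [2.533, 0.016, 1.39]
wrist_force: [-0.1, -0.4, -0.9]
gripper_width: 0.085
```

```bash
python3 rec.py air 0.13
```

```text
t 3.2 psi 1.9 M.n -0.005 M [ 0.088  0.495 -0.019] F [-0.1 -0.4 -0.9] Ftool [-0.4 -0.5  0.7] j [ 0.47 -0.11 -0.72  0.45 -0.36  0.55] dq6 -1.45 tau6 1.207 w 0.08500415479992415
axis fix (array([-0.31,  0.07,  0.07]), array([-0.05, -0.23, -0.  ]))
```

Call:
drive_tool --commands '[[[0, 0, 0, 0, 0, -7], [0, 0, 0, 0, 0, -14], [0, 0, 0, 0, 0, -21], [0, 0, 0, 0, 0, -28], [0, 0, 0, 0, 0, -35], [0, 0, 0, 0, 0, -42], [0, 0, 0, 0, 0, -49], [0, 0, 0, 0, 0, -56], [0, 0, 0, 0, 0, -63], [0, 0, 0, 0, 0, -70]]]'

```text
time: 4.03
tool_pos: [0.478, 0.1228, 0.2573]
orientation: [2.931, 0.575, 2.564]
wrist_force: [0.1, 0.3, -0.3]
gripper_width: 0.0851
```

```bash
python3 rec.py air 0.13
```

```text
t 4.0333 psi 72.5 M.n 0.006 M [ 0.083  0.511 -0.01 ] F [ 0.1  0.3 -0.3] Ftool [0.3 0.2 0.2] j [ 0.47 -0.1  -0.72  0.45 -0.36 -0.68] dq6 -1.45 tau6 1.207 w 0.08505656478810796
axis fix (array([-0.23, -0.35,  0.09]), array([ 0.25, -0.17,  0.  ]))
```

Call:
drive_tool --commands '[[[0, 0, 0, 0, 0, -7], [0, 0, 0, 0, 0, -14], [0, 0, 0, 0, 0, -21], [0, 0, 0, 0, 0, -28], [0, 0, 0, 0, 0, -35], [0, 0, 0, 0, 0, -42], [0, 0, 0, 0, 0, -49], [0, 0, 0, 0, 0, -56], [0, 0, 0, 0, 0, -63], [0, 0, 0, 0, 0, -70]]]'

```text
time: 4.87
tool_pos: [0.4778, 0.1239, 0.2573]
orientation: [-2.637, 0.355, -2.332]
wrist_force: [0.6, 0.4, 0.1]
gripper_width: 0.0849
```

```bash
python3 rec.py air 0.13
```

```text
t 4.8667 psi 143.1 M.n 0.005 M [ 0.092  0.485 -0.002] F [0.6 0.4 0.1] Ftool [-0.7 -0.1  0.2] j [ 0.47 -0.1  -0.72  0.45 -0.36 -1.91] dq6 -1.45 tau6 1.207 w 0.08489540135316057
axis fix (array([ 0.32, -0.42,  0.12]), array([ 0.29,  0.22, -0.  ]))
```

Run:
```python
from h import *
st=status.get_state()
for h in (.13,.031):
    p,r=target(h,np.radians(168.8)); print(delta(st,p,r))
```

```text
(array([ 0.32, -0.42,  0.12]), array([  0.24,   0.28, -25.74]))
(array([ 0.36, -0.47, 10.02]), array([  0.24,   0.28, -25.74]))
```

Call:
drive_tool --commands '[[[0.1, -0.2, 0, 0.1, 0.1, -7], [0.3, -0.4, 0, 0.2, 0.2, -14], [0.3, -0.4, 0, 0.2, 0.3, -21], [0.3, -0.4, 0.5, 0.2, 0.3, -25.7], [0.3, -0.4, 2, 0.2, 0.3, -25.7], [0.3, -0.4, 4, 0.2, 0.3, -25.7], [0.3, -0.4, 5, 0.2, 0.3, -25.7], [0.3, -0.4, 5, 0.2, 0.3, -25.7], [0.3, -0.4, 5, 0.2, 0.3, -25.7]]]' --gripper 6

```text
time: 5.62
tool_pos: [0.5056, 0.1138, 0.2165]
orientation: [-2.543, 0.11, -1.941]
wrist_force: [0.3, -0.4, -0.0]
gripper_width: 0.0597
```

Run:
```python
from h import *
st=status.get_state();print(st['time'],st['gripper_width'],st['joints'].round(2))
p,r=target(.031,np.radians(168.8)); print(delta(st,p,r))
f=grab('wrist','w2.png')
```

```text
5.6167 0.05971688938344509 [ 0.42 -0.02 -0.77  0.31 -0.34 -2.41]
(array([ 0.08, -0.12,  5.  ]), array([ 0.13, -0.04,  0.11]))
```

View pics/w2.png

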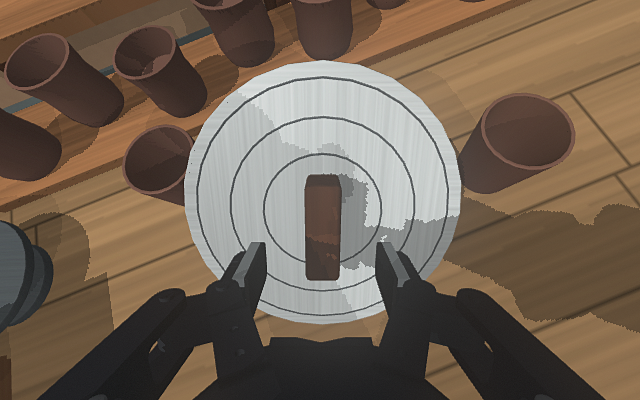

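The bar is upright at column 322 and midway between the fingers (265 and 377), so I descend.

Call:
drive_tool --commands '[[[0.1, -0.1, 1.2, 0.1, 0, 0], [0.1, -0.1, 2.4, 0.1, 0, 0], [0.1, -0.1, 3.6, 0.1, 0, 0], [0.1, -0.1, 4.5, 0.1, 0, 0], [0.1, -0.1, 5, 0.1, 0, 0.1], [0.1, -0.1, 5, 0.1, 0, 0.1], [0.1, -0.1, 5, 0.1, 0, 0.1]]]'

```text
time: 6.25
tool_pos: [0.5342, 0.1069, 0.1772]
orientation: [-2.54, 0.112, -1.942]
wrist_force: [0.3, 0.6, 0.3]
gripper_width: 0.0597
```

```bash
python3 rec.py pre 0.031
```

```text
t 6.25 psi 168.8 M.n 0.005 M [0.106 0.509 0.004] F [0.3 0.6 0.3] Ftool [-0.7 -0.2 -0.1] j [ 0.37  0.07 -0.81  0.16 -0.32 -2.45] dq6 -0.0 tau6 -0.003 w 0.05971077173233772
axis fix (array([0.05, 0.06, 0.09]), array([-0.05,  0.03,  0.  ]))
```

Call:
drive_tool --commands '[[[0, 0, 0, 0, 0, 0], [0, 0, 0, 0, 0, 0], [0, 0, 0, 0, 0, 0], [0, 0, 0, 0, 0, 0], [0, 0, 0, 0, 0, 0], [0, 0, 0, 0, 0, 0]]]' --gripper 0

```text
time: 6.75
tool_pos: [0.5339, 0.1061, 0.1779]
orientation: [-2.538, 0.111, -1.943]
wrist_force: [-4.2, -2.4, 5.2]
gripper_width: 0.0213
```

```bash
python3 rec.py grip 0.031
```

```text
t 6.75 psi 168.8 M.n -0.063 M [-0.363  0.633 -0.418] F [-4.2 -2.4  5.2] Ftool [ 3.2 -0.6 -6.3] j [ 0.37  0.07 -0.81  0.16 -0.32 -2.45] dq6 0.0 tau6 -0.029 w 0.021346340742723326
axis fix (array([-0.03,  0.11,  0.16]), array([-0.13, -0.05, -0.  ]))
```

Call:
drive_tool --commands '[[[0, 0.1, 0, 0, 0, 5], [0, 0.1, 0, 0, 0, 10], [0, 0.1, 0, 0, 0, 15], [0, 0.1, 0, 0, 0, 20], [0, 0.1, 0, 0, 0, 25]]]'

```text
time: 7.17
tool_pos: [0.5341, 0.1065, 0.178]
orientation: [-2.625, 0.348, -2.326]
wrist_force: [5.4, 0.2, -3.2]
gripper_width: 0.0213
```

```bash
python3 rec.py plus 0.030
```

```text
t 7.1667 psi 143.5 M.n 0.218 M [-0.14   0.321  0.123] F [ 5.4  0.2 -3.2] Ftool [-2.6 -1.1  5.7] j [ 0.37  0.07 -0.81  0.16 -0.32 -2.01] dq6 1.04 tau6 -0.6 w 0.02127889151782226
axis fix (array([0.06, 0.1 , 0.26]), array([-0.22,  0.07,  0.  ]))
```

Call:
drive_tool --commands '[[[0, 0, 0, 0, 0, 5], [0, 0.1, 0, 0, 0, 10], [0, 0.1, 0, 0, 0, 15], [0, 0.1, 0, 0, 0, 20], [0, 0.1, 0, 0, 0, 25]]]'

```text
time: 7.58
tool_pos: [0.5344, 0.1068, 0.1782]
orientation: [-2.816, 0.532, -2.77]
wrist_force: [5.5, -3.0, -2.3]
gripper_width: 0.0211
```

```bash
python3 rec.py plus 0.030
```

```text
t 7.5833 psi 118.3 M.n 0.211 M [-0.367  0.576 -0.078] F [ 5.5 -3.  -2.3] Ftool [-2.3 -3.2  5.4] j [ 0.37  0.07 -0.81  0.16 -0.33 -1.57] dq6 1.04 tau6 -0.653 w 0.021094458622897407
axis fix (array([0.14, 0.06, 0.26]), array([-0.28,  0.22,  0.  ]))
```

Call:
drive_tool --commands '[[[0, 0, 0, 0, 0, 5], [0, 0.1, 0, 0, 0, 10], [0, 0.1, 0, 0, 0, 15], [0, 0.1, 0, 0, 0, 20], [0, 0.1, 0, 0, 0, 25]]]'

```text
time: 8.0
tool_pos: [0.5348, 0.1068, 0.1785]
orientation: [-3.1, 0.616, 2.995]
wrist_force: [5.6, -3.5, -0.1]
gripper_width: 0.0214
```

```bash
python3 rec.py plus 0.030
```

```text
t 8.0 psi 93.0 M.n 0.157 M [-0.236  0.902 -0.102] F [ 5.6 -3.5 -0.1] Ftool [-4.9 -2.4  3.7] j [ 0.38  0.07 -0.81  0.16 -0.33 -1.13] dq6 1.04 tau6 -0.701 w 0.021358721857496456
axis fix (array([ 0.2 , -0.02,  0.26]), array([-0.28,  0.4 ,  0.  ]))
```

Call:
drive_tool --commands '[[[0, 0, 0, 0, 0, 5], [0, 0.1, 0, 0, 0, 10], [0, 0.1, 0, 0, 0, 15], [0, 0.1, 0, 0, 0, 20], [0, 0.1, 0, 0, 0, 25]]]'

```text
time: 8.42
tool_pos: [0.5351, 0.1067, 0.1788]
orientation: [2.884, 0.568, 2.464]
wrist_force: [4.0, -6.0, 0.4]
gripper_width: 0.0212
```

```bash
python3 rec.py plus 0.030
```

```text
t 8.4167 psi 67.7 M.n 0.108 M [-0.096  1.068 -0.09 ] F [ 4.  -6.   0.4] Ftool [-6.  -3.   2.7] j [ 0.38  0.07 -0.81  0.16 -0.33 -0.68] dq6 1.04 tau6 -0.737 w 0.021189974393044264
axis fix (array([ 0.22, -0.12,  0.26]), array([-0.2 ,  0.57,  0.  ]))
```

Call:
drive_tool --commands '[[[0, 0, 0, 0, 0.1, 5], [0, 0, 0, -0.1, 0.2, 10], [0.1, 0, 0, -0.1, 0.3, 15], [0.1, 0, 0, -0.2, 0.3, 20], [0.1, 0, 0, -0.2, 0.4, 25]]]'

```text
time: 8.83
tool_pos: [0.5354, 0.1064, 0.1789]
orientation: [2.661, 0.402, 2.0]
wrist_force: [6.1, -3.7, -2.1]
gripper_width: 0.0214
```

```bash
python3 rec.py plus 0.030
```

```text
t 8.8333 psi 42.4 M.n 0.091 M [-0.293  0.605 -0.177] F [ 6.1 -3.7 -2.1] Ftool [-4.6  1.6  5.6] j [ 0.37  0.07 -0.81  0.16 -0.33 -0.25] dq6 1.03 tau6 -0.753 w 0.021390965316314365
axis fix (array([ 0.19, -0.21,  0.26]), array([ 0.2 ,  0.33, -0.  ]))
```

Call:
drive_tool --commands '[[[0, 0, 0, 0, 0.1, 5], [0, 0, 0, 0, 0.2, 10], [0.1, 0, 0, 0, 0.3, 15], [0.1, 0, 0, 0, 0.3, 20], [0.1, 0, 0, 0, 0.3, 25]]]'

```text
time: 9.25
tool_pos: [0.5355, 0.1059, 0.179]
orientation: [2.547, 0.172, 1.606]
wrist_force: [5.2, -4.0, -1.2]
gripper_width: 0.0213
```

```bash
python3 rec.py plus 0.030
```

```text
t 9.25 psi 17.1 M.n 0.166 M [-0.567  0.612 -0.274] F [ 5.2 -4.  -1.2] Ftool [-4.   3.1  4.4] j [ 0.37  0.07 -0.81  0.16 -0.32  0.19] dq6 1.04 tau6 -0.753 w 0.02126380176844005
axis fix (array([ 0.13, -0.28,  0.26]), array([ 0.3 ,  0.13, -0.  ]))
```

Call:
drive_tool --commands '[[[0, 0, 0, 0, 0.1, 5], [0, 0, 0, 0, 0.2, 10], [0.1, 0, 0, 0, 0.2, 15], [0.1, 0, 0, 0, 0.2, 20], [0.1, 0, 0, 0, 0.2, 25]]]'

```text
time: 9.67
tool_pos: [0.5354, 0.1054, 0.1791]
orientation: [2.53, -0.081, 1.244]
wrist_force: [3.9, -4.6, 0.0]
gripper_width: 0.021
```

```bash
python3 rec.py plus 0.030
```

```text
t 9.6667 psi -8.1 M.n 0.122 M [-0.639  0.805 -0.405] F [ 3.9 -4.6  0. ] Ftool [-3.1  4.4  2.7] j [ 0.37  0.07 -0.81  0.16 -0.32  0.63] dq6 1.04 tau6 -0.726 w 0.021013772459381425
axis fix (array([ 0.05, -0.32,  0.26]), array([ 0.36, -0.01,  0.  ]))
```

Call:
drive_tool --commands '[[[0, 0, 0, 0, 0.1, 5], [0, 0, 0, 0, 0.2, 10], [0.1, 0, 0, 0, 0.2, 15], [0.1, 0, 0, 0, 0.2, 20], [0.1, 0, 0, 0, 0.2, 25]]]'

```text
time: 10.08
tool_pos: [0.5353, 0.1051, 0.179]
orientation: [2.606, -0.323, 0.868]
wrist_force: [1.5, -2.9, 0.1]
gripper_width: 0.0213
```

```bash
python3 rec.py plus 0.030
```

```text
t 10.0833 psi -33.3 M.n 0.14 M [-0.625  0.966 -0.397] F [ 1.5 -2.9  0.1] Ftool [-1.2  2.9  1.1] j [ 0.37  0.07 -0.81  0.16 -0.32  1.07] dq6 1.04 tau6 -0.682 w 0.0212802948525451
axis fix (array([-0.06, -0.32,  0.26]), array([ 0.39, -0.19,  0.  ]))
```

Call:
drive_tool --commands '[[[0, 0, 0, 0.1, 0, 5], [0, -0.1, 0, 0.2, -0.1, 10], [0, -0.1, 0, 0.3, -0.1, 15], [0, -0.2, 0, 0.3, -0.2, 20], [0, -0.2, 0, 0.3, -0.2, 25]]]'

```text
time: 10.5
tool_pos: [0.5349, 0.1048, 0.1788]
orientation: [2.787, -0.512, 0.43]
wrist_force: [4.6, -5.5, -2.3]
gripper_width: 0.021
```

```bash
python3 rec.py plus 0.030
```

```text
t 10.5 psi -58.6 M.n 0.226 M [-0.778  0.239 -0.291] F [ 4.6 -5.5 -2.3] Ftool [0.5 5.5 5.2] j [ 0.37  0.07 -0.81  0.17 -0.32  1.51] dq6 1.03 tau6 -0.613 w 0.021045905915484858
axis fix (array([-0.14, -0.27,  0.26]), array([ 0.3 , -0.09,  0.  ]))
```

Call:
drive_tool --commands '[[[0, 0, 0, 0.1, 0, 5], [0, -0.1, 0, 0.2, 0, 10], [0, -0.1, 0, 0.3, -0.1, 15], [0, -0.1, 0, 0.3, -0.2, 20], [0, -0.1, 0, 0.3, -0.2, 25]]]'

```text
time: 10.92
tool_pos: [0.5346, 0.1047, 0.1786]
orientation: [3.064, -0.605, -0.08]
wrist_force: [2.2, -3.3, -1.8]
gripper_width: 0.0217
```

```bash
python3 rec.py plus 0.030
```

```text
t 10.9167 psi -83.8 M.n 0.254 M [-0.452  0.277 -0.039] F [ 2.2 -3.3 -1.8] Ftool [1.  2.9 3.1] j [ 0.37  0.07 -0.8   0.17 -0.32  1.95] dq6 1.03 tau6 -0.576 w 0.021651192884593395
axis fix (array([-0.2 , -0.2 ,  0.26]), array([ 0.13,  0.03, -0.  ]))
```

Call:
drive_tool --commands '[[[0, 0, 0, 0.1, 0, 5], [0, 0, 0, 0.2, 0, 10], [0, 0, 0, 0.2, 0, 15], [0, 0, 0, 0.2, 0, 20], [0, 0, 0, 0.2, 0, 25]]]'

```text
time: 11.33
tool_pos: [0.5342, 0.1048, 0.1783]
orientation: [-2.917, -0.572, -0.608]
wrist_force: [1.6, 1.1, -2.3]
gripper_width: 0.0213
```

```bash
python3 rec.py plus 0.030
```

```text
t 11.3333 psi -109.0 M.n 0.317 M [-0.109  0.434  0.248] F [ 1.6  1.1 -2.3] Ftool [-0.7 -1.3  2.7] j [ 0.36  0.07 -0.81  0.17 -0.32  2.39] dq6 1.04 tau6 -0.539 w 0.021272567628085243
axis fix (array([-0.22, -0.11,  0.26]), array([-0.05,  0.05,  0.  ]))
```

Call:
drive_tool --commands '[[[0, 0, 0, 0, 0, 5], [0, 0, 0, 0, 0, 10], [0, 0, 0, 0, 0, 15], [0, 0, 0, 0, 0, 20], [0, 0, 0, 0, 0, 25]]]'

```text
time: 11.75
tool_pos: [0.5339, 0.1051, 0.1781]
orientation: [-2.689, -0.422, -1.08]
wrist_force: [2.0, 1.6, -3.1]
gripper_width: 0.0212
```

```bash
python3 rec.py plus 0.030
```

```text
t 11.75 psi -134.2 M.n 0.309 M [-0.089  0.41   0.256] F [ 2.   1.6 -3.1] Ftool [-1.7 -1.1  3.5] j [ 0.37  0.07 -0.81  0.17 -0.32  2.83] dq6 1.04 tau6 -0.517 w 0.02122991869990237
axis fix (array([-0.2 , -0.02,  0.26]), array([-0.01,  0.11,  0.  ]))
```

```bash
cat > fit.py <<'E'
import json,numpy as np,sys
L=[json.loads(l) for l in open('log.jsonl')]
from h import n
for tag in sorted(set(l['tag'] for l in L if l['tag'] in('plus','minus'))):
    D=[l for l in L if l['tag']==tag]
    psi=np.radians([l['psi'] for l in D]);
    for nm,v in (('Mn',np.array([np.dot(l['T'],n) for l in D])),('tau6',np.array([l['tau'][5] for l in D]))):
        X=np.c_[np.ones(len(psi)),np.sin(psi),np.cos(psi)]
        b,*_=np.linalg.lstsq(X,v,rcond=None); r=v-X@b
        A=np.hypot(b[1],b[2])
        # outside moment on tool about n = -A sin(phi)+.. sign? head gravity about n = -A sin(phi), transmits to tool as same
        # v = c - A sin(psi+d): b1=-A cos d, b2=-A sin d ; phi=psi+d ; phi=0 -> psi=-d
        d=np.arctan2(-b[2],-b[1]); print(tag,nm,'c',b[0].round(3),'A',A.round(3),'psi_low',np.degrees(-d).round(1),'rms',r.std().round(4),'sig(deg)',np.degrees(r.std()*np.sqrt(2/len(psi))/A).round(1)); print(r.round(3))
E
python3 fit.py
```

```text
plus Mn c 0.209 A 0.103 psi_low -53.5 rms 0.0224 sig(deg) 5.1
[-0.021  0.016  0.004 -0.013 -0.015  0.054 -0.014 -0.033  0.008 -0.007
  0.023 -0.002]
plus tau6 c -0.636 A 0.121 psi_low -53.7 rms 0.0041 sig(deg) 0.8
[-0.001 -0.     0.001  0.002  0.003 -0.004 -0.004 -0.004  0.012 -0.002
 -0.003 -0.   ]
```

Turning one way, the fit puts the heavy side at its lowest at about psi −54°, so I turn back the other way to check it.

Call:
drive_tool --commands '[[[-0.1, 0, 0, 0, 0.1, -5], [-0.1, 0, 0, 0, 0.1, -10], [-0.1, 0, 0, 0, 0.1, -15], [-0.1, 0, 0, 0, 0.1, -20], [-0.1, 0, 0, 0, 0.1, -25], [-0.1, 0, 0, 0, 0.1, -30]]]'

```text
time: 12.25
tool_pos: [0.5342, 0.1048, 0.1783]
orientation: [-2.975, -0.592, -0.506]
wrist_force: [4.7, -4.5, -2.3]
gripper_width: 0.0214
```

```bash
python3 rec.py minus 0.030
```

```text
t 12.25 psi -104.0 M.n -0.136 M [-0.359  0.305 -0.456] F [ 4.7 -4.5 -2.3] Ftool [4.  2.5 5.1] j [ 0.37  0.07 -0.81  0.16 -0.32  2.31] dq6 -1.04 tau6 0.734 w 0.021410658226914132
axis fix (array([-0.21, -0.13,  0.26]), array([ 0.07, -0.17,  0.  ]))
```

Call:
drive_tool --commands '[[[0, 0, 0, 0, 0, -5], [0, -0.1, 0, 0, 0, -10], [0, -0.1, 0, 0, 0, -15], [0, -0.1, 0, 0, 0, -20], [0, -0.1, 0, 0, 0, -25], [0, -0.1, 0, 0, 0, -30]]]'

```text
time: 12.75
tool_pos: [0.5347, 0.1048, 0.1786]
orientation: [2.944, -0.585, 0.13]
wrist_force: [3.1, -2.8, -1.6]
gripper_width: 0.0214
```

```bash
python3 rec.py minus 0.030
```

```text
t 12.75 psi -73.8 M.n -0.165 M [-0.121  0.442 -0.348] F [ 3.1 -2.8 -1.6] Ftool [1.4 2.6 3.5] j [ 0.37  0.07 -0.81  0.17 -0.32  1.78] dq6 -1.04 tau6 0.683 w 0.021435401121966787
axis fix (array([-0.18, -0.23,  0.26]), array([ 0.28, -0.12,  0.  ]))
```

Call:
drive_tool --commands '[[[0, 0, 0, 0, 0, -5], [0, -0.1, 0, 0, 0, -10], [0, -0.1, 0, 0, 0, -15], [0, -0.1, 0, 0, 0, -20], [0, -0.1, 0, 0, 0, -25], [0, -0.1, 0, 0, 0, -30]]]'

```text
time: 13.25
tool_pos: [0.5351, 0.1049, 0.1789]
orientation: [2.666, -0.406, 0.696]
wrist_force: [4.6, -4.6, -2.1]
gripper_width: 0.0213
```

```bash
python3 rec.py minus 0.030
```

```text
t 13.25 psi -43.6 M.n -0.188 M [ 0.081  0.297 -0.218] F [ 4.6 -4.6 -2.1] Ftool [-0.3  4.7  4.9] j [ 0.37  0.07 -0.81  0.17 -0.33  1.26] dq6 -1.04 tau6 0.619 w 0.02127252849006576
axis fix (array([-0.09, -0.3 ,  0.26]), array([ 0.42,  0.05, -0.  ]))
```

Call:
drive_tool --commands '[[[0, 0, 0, 0, 0, -5], [0, -0.1, 0, 0, 0, -10], [0, -0.1, 0, 0, 0, -15], [0, -0.1, 0, 0, 0, -20], [0, -0.1, 0, 0, 0, -25], [0, -0.1, 0, 0, 0, -30]]]'

```text
time: 13.75
tool_pos: [0.5354, 0.1054, 0.1791]
orientation: [2.537, -0.13, 1.163]
wrist_force: [4.4, -3.4, -3.2]
gripper_width: 0.0215
```

```bash
python3 rec.py minus 0.030
```

```text
t 13.75 psi -13.5 M.n -0.342 M [ 0.474  0.135 -0.113] F [ 4.4 -3.4 -3.2] Ftool [-1.8  2.8  5.5] j [ 0.37  0.07 -0.81  0.17 -0.33  0.73] dq6 -1.04 tau6 0.56 w 0.021530154093209523
axis fix (array([ 0.03, -0.32,  0.26]), array([ 0.43,  0.26, -0.  ]))
```

Call:
drive_tool --commands '[[[0, 0, 0, 0, 0, -5], [0, 0, 0, 0.1, 0.1, -10], [0, 0, 0, 0.2, 0.2, -15], [0, 0, 0, 0.2, 0.2, -20], [0, 0, 0, 0.2, 0.2, -25], [0, 0, 0, 0.2, 0.2, -30]]]'

```text
time: 14.25
tool_pos: [0.5355, 0.1059, 0.179]
orientation: [2.549, 0.167, 1.6]
wrist_force: [3.4, 1.3, -3.6]
gripper_width: 0.0212
```

```bash
python3 rec.py minus 0.030
```

```text
t 14.25 psi 16.7 M.n -0.346 M [0.694 0.341 0.002] F [ 3.4  1.3 -3.6] Ftool [1.8 0.9 4.7] j [ 0.37  0.07 -0.8   0.17 -0.32  0.2 ] dq6 -1.03 tau6 0.521 w 0.021211172841058324
axis fix (array([ 0.13, -0.28,  0.26]), array([ 0.11,  0.11, -0.  ]))
```

Call:
drive_tool --commands '[[[0, 0, 0, 0, 0, -5], [0.1, 0, 0, 0.1, 0.1, -10], [0.1, 0, 0, 0.1, 0.2, -15], [0.1, 0, 0, 0.1, 0.2, -20], [0.1, 0, 0, 0.1, 0.2, -25], [0.1, 0, 0, 0.1, 0.2, -30]]]'

```text
time: 14.75
tool_pos: [0.5354, 0.1064, 0.1789]
orientation: [2.697, 0.431, 2.079]
wrist_force: [1.4, -1.2, -2.9]
gripper_width: 0.0211
```

```bash
python3 rec.py minus 0.030
```

```text
t 14.75 psi 46.9 M.n -0.319 M [ 0.183  0.21  -0.295] F [ 1.4 -1.2 -2.9] Ftool [-0.4 -0.9  3.3] j [ 0.37  0.07 -0.8   0.17 -0.32 -0.33] dq6 -1.04 tau6 0.519 w 0.021102241768762506
axis fix (array([ 0.2 , -0.19,  0.26]), array([-0.04, -0.01, -0.  ]))
```

Call:
drive_tool --commands '[[[0, 0, 0, 0, 0, -5], [0.1, 0, 0, 0, 0.1, -10], [0.1, 0, 0, 0, 0.2, -15], [0.1, 0, 0, 0, 0.2, -20], [0.1, 0, 0, 0, 0.2, -25], [0.1, 0, 0, 0, 0.2, -30]]]'

```text
time: 15.25
tool_pos: [0.5351, 0.1067, 0.1786]
orientation: [2.987, 0.59, 2.658]
wrist_force: [1.7, -2.1, -2.6]
gripper_width: 0.0213
```

```bash
python3 rec.py minus 0.030
```

```text
t 15.25 psi 77.1 M.n -0.338 M [ 0.168 -0.062 -0.289] F [ 1.7 -2.1 -2.6] Ftool [-0.6 -1.6  3.3] j [ 0.37  0.07 -0.8   0.17 -0.32 -0.85] dq6 -1.04 tau6 0.548 w 0.021311151310125242
axis fix (array([ 0.22, -0.08,  0.26]), array([-0.01, -0.16, -0.  ]))
```

Call:
drive_tool --commands '[[[0, 0, 0, 0, 0, -5], [0.1, 0, 0, 0, 0, -10], [0.1, 0, 0, 0, 0, -15], [0.1, 0, 0, 0, 0, -20], [0.1, 0, 0, 0, 0, -25], [0.1, 0, 0, 0, 0, -30]]]'

```text
time: 15.75
tool_pos: [0.5346, 0.1068, 0.1783]
orientation: [-2.938, 0.577, -2.991]
wrist_force: [2.8, -2.6, -4.1]
gripper_width: 0.0213
```

```bash
python3 rec.py minus 0.030; python3 fit.py
```

```text
t 15.75 psi 107.2 M.n -0.284 M [ 0.242  0.209 -0.212] F [ 2.8 -2.6 -4.1] Ftool [ 0.3 -2.   5.3] j [ 0.37  0.07 -0.8   0.17 -0.32 -1.38] dq6 -1.04 tau6 0.602 w 0.02133292162938771
axis fix (array([0.17, 0.03, 0.26]), array([ 0.03, -0.11,  0.  ]))
minus Mn c -0.227 A 0.123 psi_low -46.0 rms 0.0265 sig(deg) 6.2
[-0.013  0.005  0.044 -0.048 -0.01   0.031 -0.008 -0.001]
minus tau6 c 0.641 A 0.124 psi_low -54.4 rms 0.001 sig(deg) 0.2
[-0.002  0.001  0.001  0.    -0.002  0.     0.     0.   ]
plus Mn c 0.209 A 0.103 psi_low -53.5 rms 0.0224 sig(deg) 5.1
[-0.021  0.016  0.004 -0.013 -0.015  0.054 -0.014 -0.033  0.008 -0.007
  0.023 -0.002]
plus tau6 c -0.636 A 0.121 psi_low -53.7 rms 0.0041 sig(deg) 0.8
[-0.001 -0.     0.001  0.002  0.003 -0.004 -0.004 -0.004  0.012 -0.002
 -0.003 -0.   ]
```

Both directions agree at psi_low ≈ −54°, so I need to turn +161°.

Call:
drive_tool --commands '[[[0, 0, 0, 0, 0, 6], [0.1, 0, 0, 0, 0, 12], [0.1, 0, 0, 0, 0, 18], [0.1, 0, 0, 0, 0, 24], [0.1, 0, 0, 0, 0, 30], [0.1, 0, 0, 0, 0, 36], [0.1, 0, 0, 0, 0, 42], [0.1, 0, 0, 0, 0, 48], [0.1, 0, 0, 0, 0, 54], [0.1, 0, 0, 0, 0, 60]]]'

```text
time: 16.58
tool_pos: [0.5354, 0.1064, 0.1789]
orientation: [2.695, 0.432, 2.078]
wrist_force: [7.5, -3.9, -4.0]
gripper_width: 0.0214
```

```bash
python3 rec.py go 0.030
```

```text
t 16.5833 psi 46.9 M.n 0.078 M [-0.072 -0.228  0.079] F [ 7.5 -3.9 -4. ] Ftool [-4.7  1.4  8. ] j [ 0.37  0.07 -0.8   0.17 -0.32 -0.33] dq6 1.24 tau6 -0.93 w 0.0214219481472933
axis fix (array([ 0.2 , -0.19,  0.26]), array([ 0.03,  0.07, -0.  ]))
```

Call:
drive_tool --commands '[[[0, 0, 0, 0, 0, 6], [0, 0, 0, 0, 0, 12], [0, 0, 0, 0, 0, 18], [0, 0, 0, 0, 0, 24], [0, 0, 0, 0, 0, 30], [0, 0, 0, 0, 0, 36], [0, 0, 0, 0, 0, 42], [0, 0, 0, 0, 0, 48], [0, 0, 0, 0, 0, 54], [0, 0, 0, 0, 0, 60]]]'

```text
time: 17.42
tool_pos: [0.5354, 0.1054, 0.179]
orientation: [2.542, -0.131, 1.165]
wrist_force: [1.6, -3.6, -2.8]
gripper_width: 0.0213
```

```bash
python3 rec.py go 0.030
```

```text
t 17.4167 psi -13.4 M.n 0.211 M [-0.392  0.237 -0.045] F [ 1.6 -3.6 -2.8] Ftool [-3.   1.   3.6] j [ 0.37  0.07 -0.8   0.17 -0.32  0.73] dq6 1.24 tau6 -0.891 w 0.021255469776362987
axis fix (array([ 0.03, -0.32,  0.26]), array([ 0.16,  0.14, -0.  ]))
```

Now 40.6° remain, and I finish with holding rows.

Call:
drive_tool --commands '[[[0, 0, 0, 0, 0, 6], [0, -0.1, 0, 0, 0, 12], [0, -0.1, 0, 0, 0, 18], [0, -0.1, 0, 0, 0, 24], [0, -0.1, 0, 0, 0, 30], [0, -0.1, 0, 0, 0, 36], [0, -0.1, 0, 0, 0, 40.6], [0, -0.1, 0, 0, 0, 40.6], [0, -0.1, 0, 0, 0, 40.6], [0, -0.1, 0, 0, 0, 40.6]]]'

```text
time: 18.25
tool_pos: [0.535, 0.1049, 0.1788]
orientation: [2.745, -0.481, 0.515]
wrist_force: [3.3, -4.6, -1.5]
gripper_width: 0.021
```

```bash
python3 rec.py go 0.030
```

```text
t 18.25 psi -54.0 M.n -0.23 M [-0.32   0.158 -0.523] F [ 3.3 -4.6 -1.5] Ftool [-0.1  4.6  3.7] j [ 0.37  0.07 -0.81  0.17 -0.33  1.43] dq6 -0.0 tau6 -0.206 w 0.020998275522150594
axis fix (array([-0.12, -0.28,  0.26]), array([ 0.35,  0.01, -0.  ]))
```

Run:
```python
from h import *
a=grab('scene','scene9.png');b=grab('side','side9.png')
st=status.get_state();w=grab('wrist','w9.png')
p0,r0=tool(st);T=np.eye(4);T[:3,:3]=r0.as_matrix();T[:3,3]=p0;T=T@w['T_tool_cam']
W=pts(w,T);q=W-C;h=q@n;rr=np.hypot(q@low,q@s);im=w['pixels'].astype(int)
print(st['dq'].round(3),st['wrist_force'],st['time'])
for nm,now in(('scene',a),('side',b)):
    o=np.load(nm+'0.npz'); d=abs(o['pixels'].astype(int)-now['pixels'].astype(int)).max(-1)
    cv2.imwrite('pics/diff_'+nm+'.png',np.clip(d*3,0,255).astype(np.uint8))
```

```text
[-0.001 -0.001  0.     0.    -0.     0.001] [ 2.95794705 -4.45960309 -2.03377072] 18.35
```

View pics/w9.png

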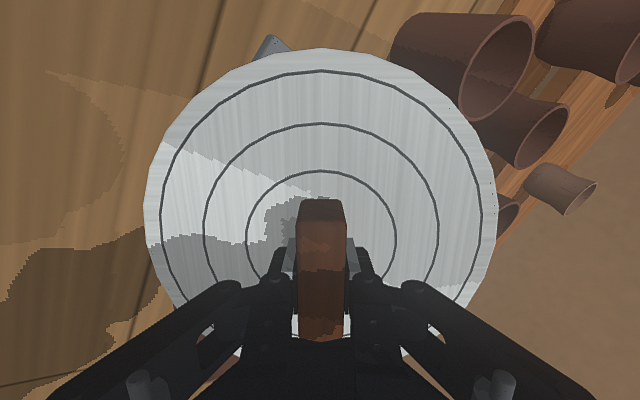

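View pics/scene9.png

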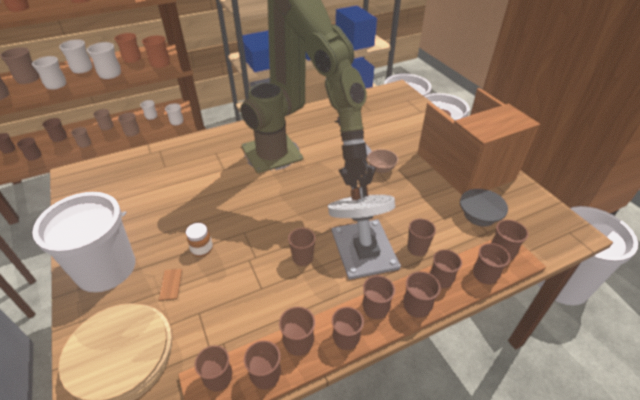

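View pics/diff_scene.png

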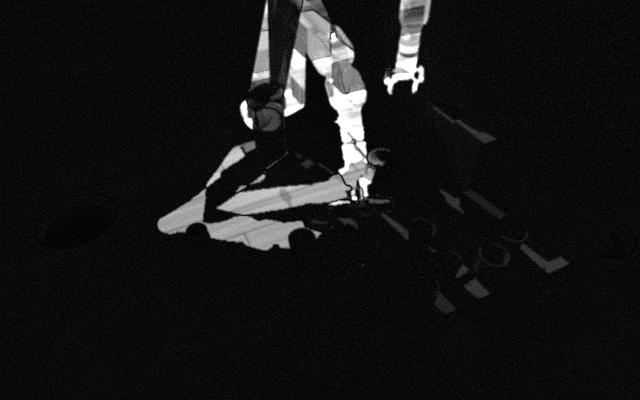

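View pics/side9.png

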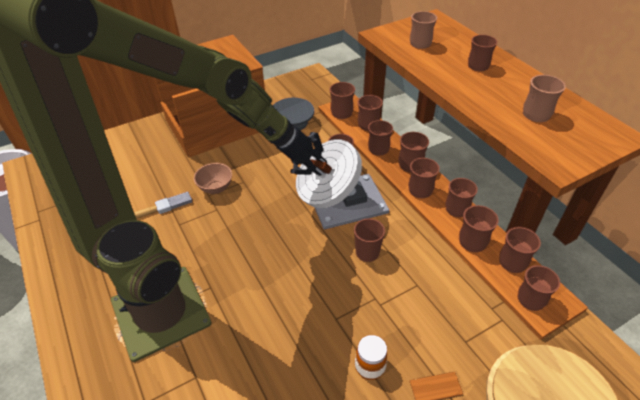

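The wrist view shows the bar at column 322, still square in the pads. The scene difference image shows only the arm and its shadow. The mugs at (302,247) and (420,237), the bowl at (381,165) and the jar at (198,239) have not moved.

```bash
python3 -c "
from h import *
print(manip.hand_in())"
```

```text
the job is handed in; nothing more can be done
None
```

The heavy side is turned to the lowest point. I handed the job in at about 18.4 s, with the knob still gripped and the wheel still.

**How I found it:** I gripped the knob across its thickness and turned it about 300° one way, then about 240° back, reading the turning moment as it moved. The twist peaked at about 0.12 N m, a little below the stated 0.14, with friction of about 0.21–0.23 N m.

**Where the heavy side is lowest:** this is the bar angle about the spindle, measured from the downhill line.

| Reading | First direction | Back |
|---|---|---|
| Joint-6 torque | −53.7° | −54.4° |
| Wrist moment | −53.5° | −46.0° |

The wrist moment is noisier, about ±6°, so its −46.0° is the one reading that disagrees. I relied on the joint torque and set the wheel at −54.0°.

**Last checks:**
- **Stillness:** joint speeds were essentially zero, and the wrist force was about 6 N.
- **Grip:** the bar was still square in the pads at 21 mm opening. About 0.2 N m of twist was left in the grip, which bearing friction holds.
- **Alignment:** the tool sat about 3 mm off my estimate of the spindle axis, and side forces stayed small.
- **Surroundings:** comparing the scene camera before and after showed only the arm and its shadow changed. The mugs, bowl and jar are where they stood.

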